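Load a battery pack into the sloping solar charging dock and latch it

ROBOT

A 7-joint arm with a two-finger parallel gripper is mounted at the origin on the work surface. World frame = base frame: x ahead of the robot, y to its left, z up, the work surface at z = 0. Lengths are in m, angles in rad, forces in N, time in s.
With the tool pointing down it reaches from about 0.425 to 0.825 m from the base axis. Payload 3.6 kg.
Tool frame: the origin (TCP) lies on the mounting face of the last link; the fingertips stand 173 mm ahead of it and the grasp point (between the pads) lies 155 mm ahead of it; z points along the fingers, y is the line along which they close (so a half turn about z gives the same grasp; the last joint's range is limited). The gripper opens to 85 mm and grips with 20 to 120 N. Pads are 22 mm wide; open, the fingers measure 114 mm over their backs; the gripper's body (76 mm by 85 mm) begins 54 mm behind the grasp point. The pads swing forward as they close: fully open they stand 13 mm farther back than shut.
Start: joints at [1.298, 0.615, -0.013, 1.423, 0.008, 1.103, -0.04], TCP at [0.158, -0.63, 0.405] pointing down, gripper open.
Joint ranges: [-3.12, 3.12], [-0.3, 2.06], [-1.34, 1.32], [0.26, 2.42], [-1.36, 4.5], [0.01, 1.98], [-2.84, 2.84]. Speed limits (rad/s): [2.79, 2.79, 3.14, 3.14, 3.14, 3.14, 3.14].

INTERFACE

Orientations are given as a rotation vector (axis times angle).
In Python, from bench import get_obs, get_image, close_job, cut_out gives the robot as it stands. The module is installed in compiled form; this text tells all that it offers.
- The arm moves only by the shell command python3 -m handwheel 'ROWS' [OPENING] [FORCE]. ROWS is JSON, a list of rows, each a list of 4 numbers: the shift along the tool's x, y, z in m, then the turn about the tool's z in rad. A call has 1 to 12 rows; each row is the pose to reach, as a shift and turn from the pose commanded when the call began, along the tool's axes at that moment; what a row does not reach only later rows make up. A row lasts 1/8 s, in which the tool goes at most 62.5 mm and 10.7 degrees, less where a joint would pass 70% of its speed; a pose out of reach is approached as far as the arm can. A call with a gripper value outside its range is refused whole. OPENING is the opening, from 0 (shut) to 1 (fully open), set as the call begins (- or left out, the last holds). The fingers move at their own pace and stop on an object; FORCE is the grip in N (left out, the last holds). Time passes only in rows, so rows that repeat a pose let the fingers close. It gives the time, the measured TCP pose, the force, the opening and the grip force at its end, in the units of the state.
- get_obs(): the state, without advancing time (a new reading comes with each control period).
- get_image(name): name is "scene" or "top" or "wrist"; returns a dict with "img" (384x512x3 uint8, red, green, blue), "fx", "fy", "cx", "cy" (pixels), "rvec" (rotation vector, rad) and "tvec" (3), from world to camera coordinates, as OpenCV has them. Camera axes: x right, y down, z forward; pixel columns grow to the right and rows downward; lengths in m; the calibration is good to about 2 mm. The wrist camera is an equidistant fisheye: a pixel r from the principal point sees the ray r / f radians off the axis. A picture is of the moment at which its call begins. There is no depth.
- close_job(): hands the job in; it is judged then, once.
Trained networks look in a picture, given as the dict that the camera call returned (one of the last four; its "shot" number tells which), for a name from the list of things; names that differ only in an ending like _2 or _b are one class to them, and where a whole thing is asked for, a point or a joint stands for the part that bears it (a point fixed in the world has none). Each returns a list of dicts, best first, with "conf" (0 to 1); they miss things now and then, are a little off and sometimes report something else, mostly with a low value. They report only what shows in the picture. A call takes as long as a camera call. They do not tell look-alikes from the thing itself.
- cut_out(picture, query): "pixels" (384x512 bool, what is visible of it) and "bbox" ([left, top, right, bottom] in pixels, round what is visible of it).
The state is a dict: "time_s": time; "qpos": joint angles; "qd": joint speeds; "tau": joint torques, N m; "ee_pos": TCP position; "tool_rot": TCP orientation; "force": force on the tool from outside, world axes, zero at the start; "wrist_torque": the same for the moment, N m; "width": finger opening in m; "grasp_force": force on a finger pad.
Only numpy, scipy, OpenCV 4.12 (cv2) and the standard library are available. Lean on these libraries where they do the work, as an engineer would, in place of code of your own. Each camera call takes 0.05 s, during which the arm holds its last target. There are 200 camera calls.

TASK

Put the shorter of the two battery packs into the bay of the sloping charging dock and press it down until it is fully home, its body flush with the dock's face. Then slide the steel latch all the way over the end of the pack to lock it in, and let go. Leave the longer pack and the other things on the ledge where they are.

Things in the scene. Friction and masses are not known exactly. Their poses are not given: they have to be found in the camera images.
- pack_mid (a point): Short battery pack: grey body 100 x 64 x 28 mm high; along the middle of its top a black grip rib 60 mm long, 18 wide, 30 high (58 mm over all). Lies flat, rib up, about 0.3 kg, same either way round. Point: the middle, 29 mm above the underside (1 mm above the body's top, 29 mm below the rib's top); x along body and rib, y across, z up through the rib.
- dock: The fixed charging dock: black foot 200 x 120 mm carrying a grey slab, 192 mm long x 116 wide x 42 thick, that slopes at 30 degrees, low end towards the robot; about 140 mm high over all. Origin on the ledge below the bay's mouth, z up, x towards the high end.
- bay: The bay, a recess 106 x 70 mm (3 mm play all round the pack) in the dock's sloping face, mouth chamfered 4 mm. Origin: centre of its mouth, level with the face, 104 mm above the ledge; x up the slope along the bay, y across, z out of the face (30 degrees off vertical). Face: x -124 to +68 mm. Pack home: body's top level with the face, its middle point at z = +1 mm, only the rib stands out.
- carriage (a joint): The bay's floor, a plate sliding into the dock along the bay's z: 0 = up, as found (16 mm below the face: a pack resting on it stands 12 mm proud), 0.012 m = fully down at its stop (28 mm below the face: pack flush). Held by friction: the pack's weight does not move it, a push of about 9 N does (20 N is plenty), and it stays where it is left.
- latch (a joint): Steel slide latch on the face at the bay's low end, sliding along the bay's +x: 0 to 0.006 m = open, as found; 0.032 m = closed at its stop, 12 mm over the pack's end. Plate 44 x 60 mm, 6 mm thick, 2 mm above the face, tab at its low end. A pack that is not flush blocks it. Friction about 3 N; stays where it is left.
- latch_tab (a point): Centre of the latch's upright tab, which moves with it: 12 mm thick (bay's x), 40 wide (y), 26 high (8 to 34 mm above the face). With the latch at 0 it is at x = -108, y = 0, z = 21 mm in the bay's frame. Low guide rails (9 mm high) flank the plate at y = +-36 mm. Nothing stands behind the tab on the low side.
- long_pack_mid (a point): The long battery pack: as the short one, but its body is 130 mm long and does not fit the bay. Point and axes as for the short pack. To be left alone.
- lunch_box: Blue plastic lunch box with snap latches, 126 x 186 x 62 mm high, origin under its centre. To be left alone.
- top: Wooden spinning top resting on its flat crown, point up, 60 mm across and 60 mm high, origin under its centre. To be left alone.
- jar: Green glass marble jar with a twist cap, 76 mm across, 120 mm high, origin under its centre. To be left alone.
- clamp: Steel bulldog clamp lying flat and gripping two pine sticks, about 210 mm long (along x), 62 mm wide and 25 mm high, origin on its underside. To be left alone.
- tumbler: Steel tumbler, 72 mm across, 100 mm high, origin under its centre. To be left alone.
Mind the look-alikes: they are no part of the job. What is shaped like the part that bears pack_mid but orange is not meant. Leave any yellow look-alike of the dock alone.

How it is judged:
By the outcome, as a careful person would: the job done as asked, in the order asked, and still so for the second after the job is handed in, with the robot touching nothing.
It also fails if it takes over 61 s, if anything falls off the work surface, if the arm or the gripper's body presses on something with over 40 N, if the wrist force passes 120 N, or if a joint passes its speed limit or range.

## Working session

There is one attempt and no reset: what is moved stays moved. The work goes in short steps, Python scripts to look and compute and a shell command to move; the robot and the scene stay as the last step left them, time stands still between calls to the robot, and variables do not carry over. Pictures are saved under pics/ and viewed, at most 10 in all, crops included, and the job is handed in when it is done.

```bash
mkdir -p pics; cat > h.py <<'E'
import numpy as np, cv2
from bench import *
def save(im,n): cv2.imwrite('pics/'+n,im['img'][:,:,::-1])
E
python3 - <<'E'
from h import *
a=get_image("scene");b=get_image("top")
cv2.imwrite('pics/a.png',cv2.resize(np.vstack([a['img'],b['img']])[:,:,::-1],None,fx=.78,fy=.78))
np.savez('cal.npz',**{k+n:np.array(v[n]) for k,v in (('s',a),('t',b)) for n in('fx','fy','cx','cy','rvec','tvec')})
for n,p in(('scene',a),('top',b)):
  for q in('pack_mid','long_pack_mid','dock','latch'):
    print(n,q,[(np.round(d['conf'],2),np.round(d['bbox'])) for d in cut_out(p,q)])
  R=cv2.Rodrigues(np.array(p['rvec']))[0];print(-R.T@p['tvec'],R[2],p['fx'])
o=get_obs();print(o)
E
```

```text
scene pack_mid [(np.float64(0.87), array([138., 196., 163., 227.])), (np.float64(0.68), array([175., 214., 216., 238.]))]
scene long_pack_mid [(np.float64(0.78), array([177., 264., 210., 313.]))]
scene dock [(np.float64(0.68), array([267., 154., 334., 206.])), (np.float64(0.64), array([199., 111., 254., 162.]))]
scene latch [(np.float64(0.7), array([273., 167., 289., 183.]))]
[ 1.05081549 -0.7426984   0.93674757] [-0.39606753  0.6033601  -0.69216118] 407.7708292087843
top pack_mid [(np.float64(0.65), array([304., 213., 343., 256.])), (np.float64(0.61), array([311., 271., 354., 315.])), (np.float64(0.61), array([200., 177., 229., 201.]))]
top long_pack_mid [(np.float64(0.57), array([357., 164., 406., 215.]))]
top dock [(np.float64(0.64), array([135., 249., 219., 336.])), (np.float64(0.61), array([168., 127., 241., 211.])), (np.float64(0.5), array([289.,  87., 357., 143.])), (np.float64(0.15), array([169., 127., 236., 208.]))]
top latch [(np.float64(0.82), array([205., 180., 227., 204.])), (np.float64(0.75), array([178., 307., 202., 331.])), (np.float64(0.38), array([359., 164., 407., 217.]))]
[0.39169313 0.03440213 1.14377258] [ 0.16601504 -0.00807533 -0.98609016] 410.3775868374998
{'time_s': 0.5, 'qpos': array([ 1.2984901 ,  0.61494086, -0.01257757,  1.42343567,  0.0081031 ,
        1.10335284, -0.04040398]), 'qd': array([ 0.00026288, -0.0015539 ,  0.00171222, -0.0011065 , -0.00127883,
       -0.00044243, -0.00074911]), 'tau': array([-1.50344413e-04, -4.68658805e+01,  2.58881170e-01, -1.71161753e+01,
        1.00601741e-02,  2.51815596e-03, -1.49107649e-05]), 'ee_pos': array([ 0.15817281, -0.63044393,  0.40465888]), 'tool_rot': array([-3.11780318e+00, -3.85163081e-01, -1.28786462e-05]), 'force': array([ 0.98949734, -0.08610211, -0.15942304]), 'wrist_torque': array([ 0.00533076, -0.03620544,  0.04904448]), 'grasp_force': 0.0, 'width': 0.08542417761941577}
```

View pics/a.png

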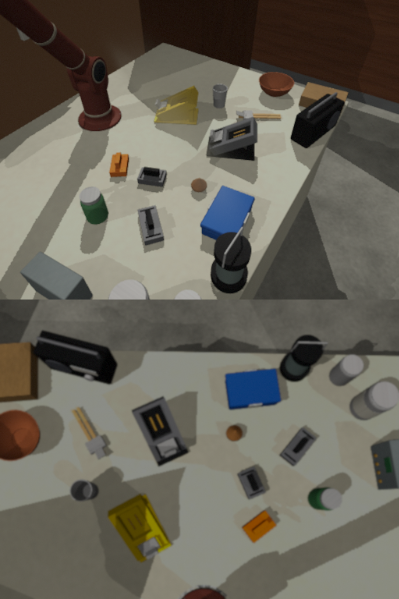

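The top view (half scale) shows the yellow look-alike dock at lower left, the real grey dock above it near full-res (205,168), the short grey pack at (323,234), the orange one at (332,293) and the long one at (382,190). I'll fit model silhouettes to the masks.

```bash
cat >> h.py <<'E'
from scipy.optimize import minimize
def proj(im,P):
    P=np.asarray(P,float)
    r,t=np.array(im['rvec'],float),np.array(im['tvec'],float)
    K=np.array([[im['fx'],0,im['cx']],[0,im['fy'],im['cy']],[0,0,1.]])
    if im.get('fish'): return cv2.fisheye.projectPoints(P.reshape(-1,1,3),r,t,K,np.zeros(4))[0].reshape(-1,2)
    return cv2.projectPoints(P,r,t,K,None)[0].reshape(-1,2)
def box(x0,x1,y0,y1,z0,z1,n=5):
    g=lambda a,b:np.linspace(a,b,n)
    return np.array([(x,y,z) for x in g(x0,x1) for y in g(y0,y1) for z in g(z0,z1)])
def place(P,x,y,a):
    c,s=np.cos(a),np.sin(a); return P@np.array([[c,-s,0],[s,c,0],[0,0,1]]).T+[x,y,0]
RB=np.array([[np.sqrt(.75),0,-.5],[0,1,0],[.5,0,np.sqrt(.75)]])  # bay->dock
def bay(P): return np.asarray(P)@RB.T+[0,0,.104]
PACK=[box(-.05,.05,-.032,.032,0,.028),box(-.03,.03,-.009,.009,.028,.058)]
def dockparts(f=-.014,h=.02): return [bay(box(-.124,.068,-.058,.058,-.042,0)),box(f-.1,f+.1,-.06,.06,0,h)]
def sil(im,parts,S=4):
    m=np.zeros((384*S,512*S),np.uint8)
    for P in parts:
        q=((proj(im,P)+.5)*S).round().astype(np.int32); cv2.fillConvexPoly(m,cv2.convexHull(q),1)
    return cv2.resize(m.astype(np.float32),(512,384),interpolation=cv2.INTER_AREA)
def fit(views,model,p0,steps):
    def cost(p):
        c=0
        for im,m in views:
            s=sil(im,model(p)); c+=np.abs(s-m).sum()/m.sum()
        return c/len(views)
    p0=np.array(p0,float); S=np.vstack([p0]+[p0+np.eye(len(p0))[i]*steps[i] for i in range(len(p0))])
    r=minimize(cost,p0,method='Nelder-Mead',options=dict(initial_simplex=S,xatol=1e-4,fatol=1e-4,maxiter=300))
    return r.x,r.fun
def pick(im,q,u,v):
    L=cut_out(im,q); L=[d for d in L if np.hypot((d['bbox'][0]+d['bbox'][2])/2-u,(d['bbox'][1]+d['bbox'][3])/2-v)<20]
    return L[0]['pixels'].astype(float) if L else None
def ray(im,u,v,z):
    R=cv2.Rodrigues(np.array(im['rvec'],float))[0]; c=-R.T@np.array(im['tvec'])
    d=R.T@[(u-im['cx'])/im['fx'],(v-im['cy'])/im['fy'],1]; return c+d*(z-c[2])/d[2]
packm=lambda p:[place(P,*p[:3]) for P in PACK]
dockm=lambda p:[place(P,*p[:3]) for P in dockparts(*p[3:])]
E
python3 - <<'E'
from h import *
a=get_image("scene");b=get_image("top")
pm=[(a,pick(a,'pack_mid',195,226)),(b,pick(b,'pack_mid',323,234))]
dm=[(a,pick(a,'dock',300,180)),(b,pick(b,'dock',204,169))]
pm=[v for v in pm if v[1] is not None];dm=[v for v in dm if v[1] is not None];print(len(pm),len(dm))
p0=ray(b,323,234,.03);d0=ray(b,204,169,.09)
for yaw in(.5,1.1,-.5,-1.1): print('pack',fit(pm,packm,[p0[0],p0[1],yaw],[.01,.01,.1]))
for yaw in(.6,.2,-.3): print('dock',fit(dm,dockm,[d0[0],d0[1],yaw,-.014,.02],[.02,.02,.15,.01,.01]))
for v in dm: print(fit([v],dockm,[d0[0],d0[1],.5,-.014,.02],[.02,.02,.15,.01,.01]))
w=get_image('wrist');save(w,'w0.png')
R=cv2.Rodrigues(np.array(w['rvec']))[0];print(-R.T@w['tvec'],R,w['fx'],w['cx'],w['cy'])
E
```

```text
1 2
pack (array([ 0.45233498, -0.15878098,  0.43796848]), np.float64(0.10742455418381344))
pack (array([ 0.45154166, -0.15876218,  0.45806346]), np.float64(0.11145404663923182))
pack (array([ 0.45134915, -0.15956716,  0.4337208 ]), np.float64(0.1071673525377229))
pack (array([ 0.45149456, -0.15821012, -2.70921074]), np.float64(0.1075960219478738))
dock (array([ 0.63874831,  0.16626136,  0.45197733, -0.01580655,  0.00162423]), np.float64(0.054641033458179285))
dock (array([ 6.36479912e-01,  1.66206398e-01,  4.34300929e-01, -1.41900518e-02,
        5.86353577e-04]), np.float64(0.06009673601681996))
dock (array([ 0.6392832 ,  0.16722932,  0.45485001, -0.01963198,  0.00768478]), np.float64(0.051505163974804716))
(array([ 0.6333459 ,  0.16991479,  0.41141903, -0.00926141,  0.02332095]), np.float64(0.07081464872944694))
(array([ 0.64040099,  0.1663007 ,  0.44356523, -0.01908334,  0.01944572]), np.float64(0.028515732818106543))
[ 0.2361669  -0.61136489  0.37351967] [[ 2.44359964e-01 -9.69684495e-01 -4.33835478e-04]
 [-9.20163404e-01 -2.32021777e-01  3.15381047e-01]
 [-3.05920771e-01 -7.66673017e-02 -9.48965019e-01]] 297.3186396354542 255.00125030116138 200.38023330444304
```

```bash
python3 -m handwheel '[[0.4,-0.386,0.045,-0.19],[0.4,-0.386,0.045,-0.19],[0.4,-0.386,0.045,-0.19],[0.4,-0.386,0.045,-0.19],[0.4,-0.386,0.045,-0.19],[0.4,-0.386,0.045,-0.19],[0.4,-0.386,0.045,-0.19],[0.4,-0.386,0.045,-0.19],[0.4,-0.386,0.045,-0.19],[0.4,-0.386,0.045,-0.19],[0.4,-0.386,0.045,-0.19],[0.4,-0.386,0.045,-0.19]]' 1 30
cat >> h.py <<'E'
def wrist():
    w=dict(get_image('wrist')); w['fish']=1; return w
def tool():
    o=get_obs(); R=cv2.Rodrigues(np.array(o['tool_rot']))[0]; return np.array(o['ee_pos']),R,o
E
python3 - <<'E'
from h import *
w=wrist();save(w,'w1.png')
L=cut_out(w,'pack_mid');print([(d['conf'],d['bbox']) for d in L])
p=[.452,-.159,.44];print(proj(w,[[p[0],p[1],.03]]))
u,v=proj(w,[[p[0],p[1],.03]])[0]
m=pick(w,'pack_mid',u,v)
if m is not None:
  r=fit([(w,m)],packm,p,[.01,.01,.1]);print(r)
  p=r[0]
im=w['img'].copy()
for P in packm(p): cv2.polylines(im,[cv2.convexHull(proj(w,P).round().astype(np.int32))],True,(255,0,0))
cv2.imwrite('pics/w1.png',im[:,:,::-1])
e,R,o=tool();print(e,R.round(3),R.T@(np.array([p[0],p[1],.206])-e),'yaw',np.arctan2(R[1,0],R[0,0]))
E
```

```text
time_s: 2.35
ee_pos: [0.4515, -0.1604, 0.3599]
tool_rot: [3.068, 0.674, -0.001]
force: [-0.6, -0.6, -0.6]
width: 0.0852
grasp_force: 0.0
[(0.67, [178.7, 255.8, 270.1, 317.0]), (0.62, [232.3, 131.0, 288.4, 226.8])]
[[253.54699948 181.84696161]]
(array([ 0.45420619, -0.1614572 ,  0.42336562]), np.float64(0.027790099361249113))
[ 0.45163318 -0.15999534  0.3598357 ] [[ 0.908  0.42  -0.   ]
 [ 0.42  -0.908 -0.   ]
 [-0.     0.    -1.   ]] [0.00175321 0.0023516  0.1538362 ] yaw 0.43295263439260867
```

View pics/w1.png

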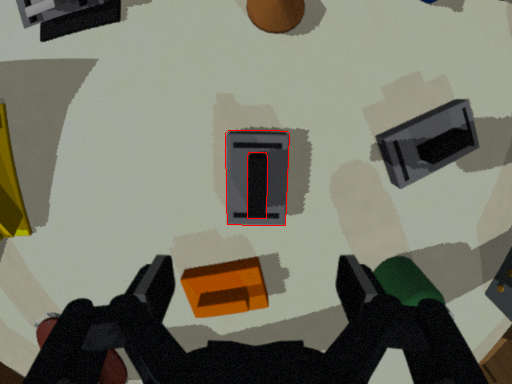

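The short pack sits at about (257,178) and the fitted outline matches it. The orange one is at (225,288) and the long one at (428,142), both clear of the fingers.

```bash
python3 -m handwheel '[[0.002,0.002,0.05,0.01],[0.002,0.002,0.1,0.01],[0.002,0.002,0.14,0.01],[0.002,0.002,0.154,0.01],[0.002,0.002,0.154,0.01]]'
python3 -m handwheel '[[0,0,0,0],[0,0,0,0],[0,0,0,0],[0,0,0,0],[0,0,0,0],[0,0,0,0],[0,0,0,0]]' 0 30
```

```text
time_s: 3.12
ee_pos: [0.4549, -0.16, 0.2056]
tool_rot: [-3.071, -0.663, 0.001]
force: [1.0, 0.7, 0.7]
width: 0.0855
grasp_force: 0.0
time_s: 4.0
ee_pos: [0.4552, -0.1598, 0.2063]
tool_rot: [3.07, 0.664, 0.002]
force: [0.4, -1.4, 5.4]
width: 0.0172
grasp_force: 36.0
```

```bash
python3 -m handwheel '[[0,0,-0.04,0],[0,0,-0.1,0],[0,0,-0.16,0],[0.05,-0.04,-0.195,-0.02],[0.1,-0.09,-0.195,-0.02],[0.14,-0.13,-0.195,-0.02],[0.19,-0.17,-0.195,-0.02],[0.22,-0.2,-0.195,-0.02],[0.233,-0.22,-0.195,-0.02],[0.233,-0.22,-0.195,-0.02],[0.233,-0.22,-0.195,-0.02]]'
python3 - <<'E'
from h import *
w=wrist();b=get_image('top')
L=cut_out(w,'dock');print([(d['conf'],d['bbox']) for d in L]); 
p=[.6395,.1665,.445,-.018,.02]
im=w['img'].copy()
BM=[bay(np.array([[x,y,0] for x,y in((-.053,-.035),(.053,-.035),(.053,.035),(-.053,.035))])),bay(np.array([[x,y,0] for x,y in((-.124,-.058),(.068,-.058),(.068,.058),(-.124,.058))]))]
for P in BM: cv2.polylines(im,[proj(w,place(P,*p[:3])).round().astype(np.int32)],True,(255,0,0))
cv2.imwrite('pics/w2.png',im[:,:,::-1])
e,R,o=tool();print(e,np.arctan2(R[1,0],R[0,0]),o['width'])
E
```

```text
time_s: 5.38
ee_pos: [0.5759, 0.1352, 0.3998]
tool_rot: [3.063, 0.691, -0.004]
force: [-0.4, -0.4, -2.3]
width: 0.0174
grasp_force: 34.9
[(0.77, [180.1, 26.2, 329.2, 163.3]), (0.56, [50.8, 249.0, 185.8, 374.4])]
[0.57618903 0.13486486 0.40058968] 0.44269711301050024 0.017320434653571217
```

View pics/w2.png

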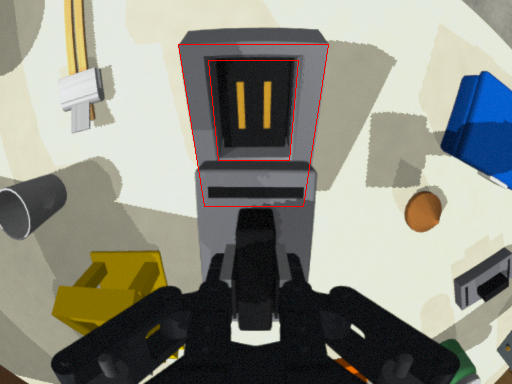

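The wrist picture shows the bay at (252,108) with the face outline matching the estimate; the pack hangs straight in the fingers. I'll zoom in to check the residual.

```bash
python3 - <<'E'
import cv2
im=cv2.imread('pics/w2.png')[20:220,165:345]
cv2.imwrite('pics/w2c.png',cv2.resize(im,(540,600),interpolation=cv2.INTER_NEAREST))
E
```

```text
(no output)
```

View pics/w2c.png

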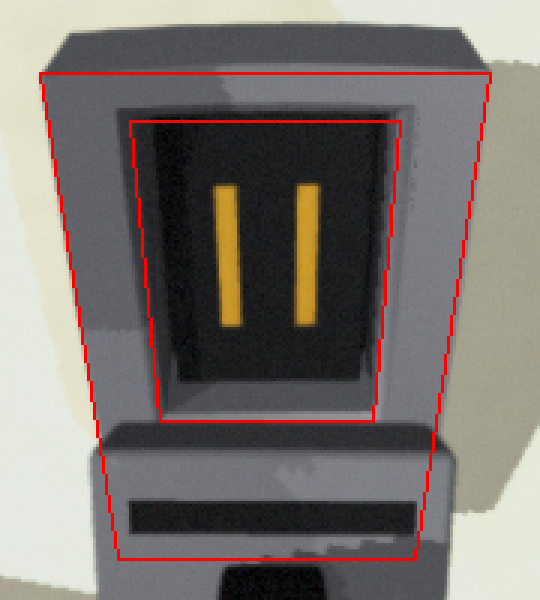

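```bash
python3 -m handwheel '[[0.04,-0.001,0.02,0],[0.077,-0.001,0.045,0],[0.077,-0.001,0.053,0],[0.077,-0.001,0.053,0],[0.077,-0.001,0.058,0],[0.073,-0.001,0.063,0],[0.069,-0.001,0.068,0]]' 0 20
```

```text
time_s: 6.4
ee_pos: [0.6385, 0.1673, 0.336]
tool_rot: [-3.064, -0.693, -0.011]
force: [-0.8, -0.6, 7.0]
width: 0.0174
grasp_force: 36.5
```

```bash
python3 -m handwheel '[[-0.003,0,0.005,0],[-0.0065,0,0.0105,0],[-0.009,0,0.016,0],[-0.0105,0,0.021,0],[-0.0105,0,0.021,0]]'
python3 - <<'E'
from h import *
w=wrist();s=get_image('scene')
im=np.hstack([cv2.resize(w['img'][20:340,120:400],(490,560)),cv2.resize(s['img'][130:230,250:350],(300,300))if 0 else cv2.copyMakeBorder(cv2.resize(s['img'][120:220,250:350],(300,300)),0,260,0,0,cv2.BORDER_CONSTANT)])
cv2.imwrite('pics/w3.png',im[:,:,::-1])
e,R,o=tool();print(e,np.arctan2(R[1,0],R[0,0]),o['width'],o['force'])
E
```

```text
time_s: 7.02
ee_pos: [0.6281, 0.1624, 0.3139]
tool_rot: [3.064, 0.693, 0.003]
force: [-3.0, -2.6, 3.7]
width: 0.0173
grasp_force: 39.2
[0.62815163 0.16235311 0.31380183] 0.44494373183863356 0.01762120108152041 [-4.25061069 -2.3981436   6.25197376]
```

View pics/w3.png

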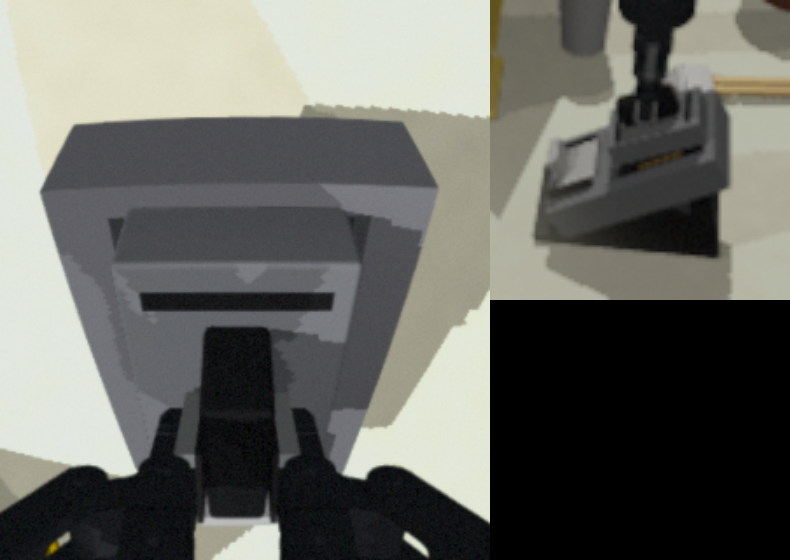

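The pack is tilted in the grip, centred over the bay (scene view agrees). The far bottom edge is at crop row 207 and the far top edge at row 263; from these I'll solve for the tilt.

```bash
python3 - <<'E'
from h import *
from scipy.optimize import least_squares
w=wrist();e,R,o=tool()
G=e+R@[0,0,.155]; d=np.array([np.cos(.445),np.sin(.445),0]);up=np.array([0,0,1.])
def pt(px,pz,th,x0,z0): # pack pt rel mid; G is at pack (x0,z0) rel mid
    a,b=px-x0,pz-z0; c,s=np.cos(th),np.sin(th); return G+d*(a*c-b*s)+up*(a*s+b*c)
for x0 in(-.002,.0016,.004):
  f=lambda q:[proj(w,[pt(.05,-.029,q[0],x0,q[1])])[0,1]-138.3,proj(w,[pt(.05,-.001,q[0],x0,q[1])])[0,1]-170.3]
  r=least_squares(f,[.5,.0216],x_scale=[.1,.01]); th,z0=r.x
  print(x0,'tilt',np.degrees(th),'z0',z0,r.cost)
for th in np.radians([24,27,30]): print([proj(w,[pt(.05,z,th,.0016,.0216)])[0,1].round(1) for z in(-.029,-.001)])
B=np.array([.6395,.1665,.104]);
for q in((.05,-.029),(-.05,-.029),(0,0)):
  v=pt(*q,th=np.radians(28),x0=.0016,z0=.0216)-B; print(q,(v@d*.866+v[2]*.5)*1e3,(-v@d*.5+v[2]*.866)*1e3)
dG=G-B;print('G',dG@d,dG[2],dG@[-d[1],d[0],0])
E
```

```text
-0.002 tilt 21.397386971956173 z0 0.01361305746889324 9.733912481703109e-26
0.0016 tilt 22.793608332891637 z0 0.01943234400449106 1.0097419586828951e-25
0.004 tilt 23.68254800393097 z0 0.0230180708613284 1.454028420503369e-26
[np.float64(135.4), np.float64(167.9)]
[np.float64(133.5), np.float64(169.3)]
[np.float64(131.9), np.float64(171.2)]
(0.05, -0.029) 63.74484243467127 1.1400251332454765
(-0.05, -0.029) -36.191997246206334 4.6311674389336694
(0, 0) 14.788853862882 31.86727979354409
G -0.011854499630838209 0.05481585343222119 0.0010267360589997778
```

```bash
python3 -m handwheel '[[-0.0015,0,-0.0026,0],[-0.006,0.001,0,0],[-0.0102,0.001,0.0024,0],[-0.0102,0.001,0.0024,0],[-0.008,0.001,0.006,0],[-0.006,0.001,0.0098,0],[-0.004,0.001,0.0135,0],[-0.002,0.001,0.017,0],[-0.002,0.001,0.017,0]]'
python3 - <<'E'
from h import *
w=wrist();s=get_image('scene')
im=np.hstack([cv2.resize(w['img'][20:340,120:400],(490,560)),cv2.copyMakeBorder(cv2.resize(s['img'][120:220,250:350],(300,300)),0,260,0,0,cv2.BORDER_CONSTANT)])
cv2.imwrite('pics/w4.png',im[:,:,::-1])
e,R,o=tool();print(e,o['force'])
E
```

```text
time_s: 8.3
ee_pos: [0.6271, 0.1614, 0.2948]
tool_rot: [-3.064, -0.695, 0.001]
force: [0.3, -0.4, -2.6]
width: 0.0172
grasp_force: 38.3
[0.62709065 0.1613191  0.29474318] [-0.64160559 -0.05199361 -1.70857359]
```

View pics/w4.png

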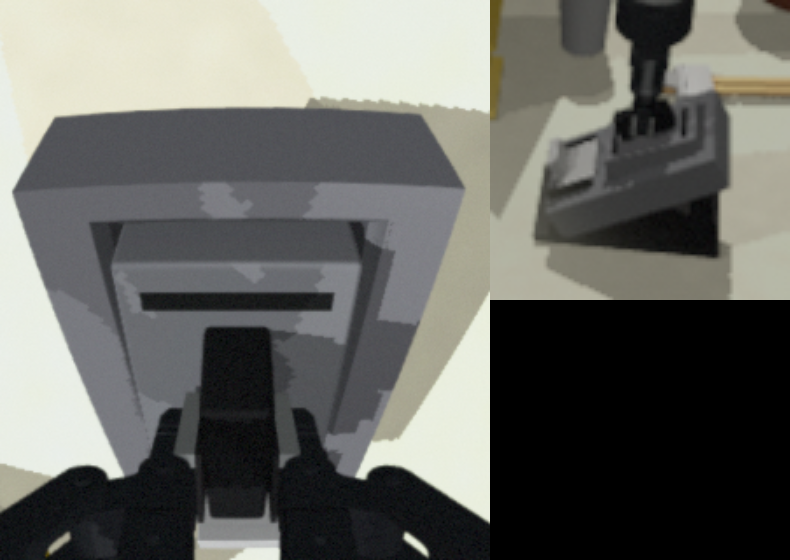

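The far end of the pack is inside the bay mouth and centred (pack columns 112–362, mouth 90–388). Next I lower it to the floor and finish the tilt.

```bash
python3 -m handwheel '[[0.0008,0,0.0015,0],[0.0005,0,0.0035,0],[0,0,0.006,0],[-0.001,0,0.008,0],[-0.0015,0,0.0095,0],[-0.0015,0,0.0095,0]]'
```

```text
time_s: 9.15
ee_pos: [0.6272, 0.1615, 0.2876]
tool_rot: [-3.062, -0.694, -0.012]
force: [-1.2, 0.9, 5.8]
width: 0.0176
grasp_force: 39.7
```

```bash
python3 -m handwheel '[[0,0,0,0],[0,0,0,0],[0,0,0,0],[0,0,-0.02,0],[0,0,-0.05,0],[-0.02,0,-0.06,0],[-0.02,0,-0.06,0]]' 0.5 20
python3 -m handwheel '[[0,0,0,0],[0,0,0,0],[0,0,0,0]]' 0 60
python3 - <<'E'
from h import *
w=wrist();s=get_image('scene')
im=np.hstack([cv2.resize(w['img'][20:340,120:400],(490,560)),cv2.copyMakeBorder(cv2.resize(s['img'][120:220,250:350],(300,300)),0,260,0,0,cv2.BORDER_CONSTANT)])
cv2.imwrite('pics/w5.png',im[:,:,::-1])
e,R,o=tool();print(e,o['force'],o['width']);d=np.array([np.cos(.445),np.sin(.445)]);print((e[:2]-[.6395,.1665])@d,(e[:2]-[.6395,.1665])@[-d[1],d[0]])
E
```

```text
time_s: 10.02
ee_pos: [0.6074, 0.1515, 0.3462]
tool_rot: [3.064, 0.694, 0.002]
force: [-0.3, 0.1, -0.2]
width: 0.0423
grasp_force: 0.0
time_s: 10.4
ee_pos: [0.608, 0.1522, 0.3445]
tool_rot: [-3.064, -0.695, 0.001]
force: [-0.1, 0.5, -0.3]
width: -0.0002
grasp_force: 0.0
[0.60789212 0.15215435 0.34479998] [-0.78515104 -0.07067296 -0.9135607 ] -3.179051407516405e-05
-0.03470481387803847 0.0006573220616710085
```

View pics/w5.png

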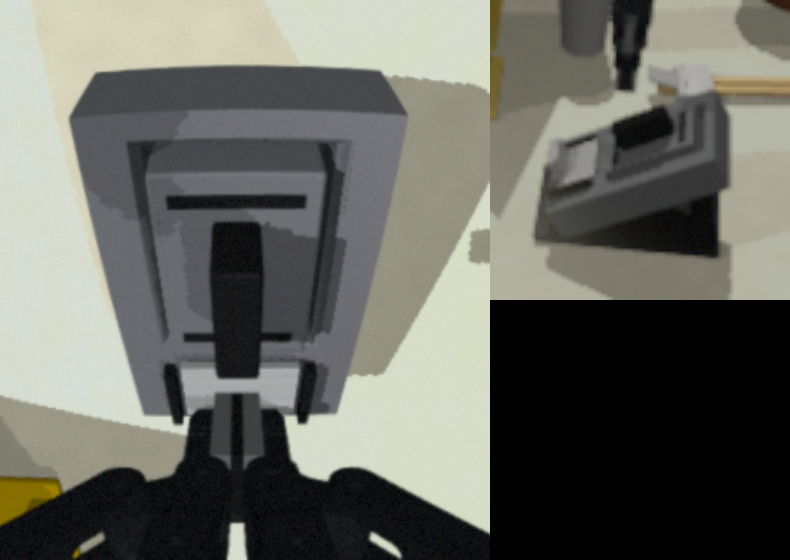

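The pack sits in the bay, slightly proud, with the rib at crop (237,300) and the latch plate open at (240,380). Now press on the rib along the bay's normal.

```bash
python3 -m handwheel '[[0.0025,0,0.018,0],[0.0025,0,0.029,0],[0.004,0,0.033,0],[0.0055,0,0.036,0],[0.007,0,0.039,0],[0.0085,0,0.042,0],[0.0095,0,0.0435,0],[0.0095,0,0.0435,0]]'
```

```text
time_s: 11.5
ee_pos: [0.6161, 0.156, 0.3029]
tool_rot: [3.064, 0.694, -0.001]
force: [-2.4, -0.5, 4.0]
width: 0.0002
grasp_force: 2.8
```

```bash
python3 -m handwheel '[[0.001,0,0.0015,0],[0.002,0,0.003,0],[0.003,0,0.005,0],[0.004,0,0.007,0],[0.004,0,0.007,0]]'
```

```text
time_s: 12.12
ee_pos: [0.6178, 0.157, 0.3012]
tool_rot: [3.062, 0.693, -0.009]
force: [-15.8, -5.8, 31.6]
width: -0.0001
grasp_force: 18.0
```

```bash
python3 -m handwheel '[[-0.01,0,-0.02,0],[-0.02,0,-0.04,0],[-0.07,0,-0.04,0],[-0.116,0,-0.03,0],[-0.116,0,0.02,0],[-0.116,0,0.0595,0],[-0.116,0,0.0595,0]]'
python3 - <<'E'
from h import *
w=wrist();s=get_image('scene')
im=np.hstack([cv2.resize(w['img'][20:340,120:400],(490,560)),cv2.copyMakeBorder(cv2.resize(s['img'][120:220,250:350],(300,300)),0,260,0,0,cv2.BORDER_CONSTANT)])
cv2.imwrite('pics/w6.png',im[:,:,::-1])
e,R,o=tool();print(e,o['force'],o['width']);d=np.array([np.cos(.445),np.sin(.445)]);print((e[:2]-[.6395,.1665])@d,(e[:2]-[.6395,.1665])@[-d[1],d[0]])
E
```

```text
time_s: 13.0
ee_pos: [0.5143, 0.1075, 0.2334]
tool_rot: [3.064, 0.695, -0.009]
force: [-0.1, -0.8, -0.2]
width: 0.0002
grasp_force: 0.0
[0.51588778 0.10808243 0.23619162] [1.15532314 0.12414523 0.24737395] 0.0002948367297574686
-0.13672000787919789 0.00048153219229466826
```

View pics/w6.png

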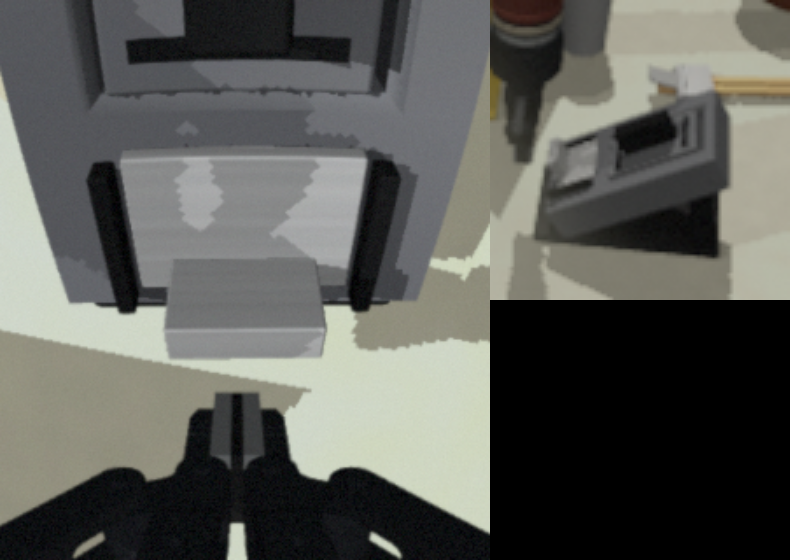

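The pack is flush and the tab (crop 245,310) is directly ahead of the shut fingers. Now push it up the slope.

```bash
python3 -m handwheel '[[0.009,0,0,0],[0.014,0,-0.003,0],[0.019,0,-0.006,0],[0.024,0,-0.009,0],[0.029,0,-0.012,0],[0.034,0,-0.015,0],[0.038,0,-0.0165,0],[0.038,0,-0.0165,0]]'
```

```text
time_s: 14.1
ee_pos: [0.5495, 0.1243, 0.2525]
tool_rot: [3.064, 0.695, -0.001]
force: [-5.4, -2.5, 3.7]
width: -0.0
grasp_force: 2.7
```

```bash
python3 -m handwheel '[[0.002,0,-0.001,0],[0.004,0,-0.002,0],[0.006,0,-0.003,0],[0.006,0,-0.003,0]]'
```

```text
time_s: 14.6
ee_pos: [0.5528, 0.1258, 0.2539]
tool_rot: [3.062, 0.694, -0.015]
force: [-8.4, -4.3, 0.9]
width: 0.0003
grasp_force: 4.5
```

```bash
python3 -m handwheel '[[0.002,0,-0.001,0],[0.004,0,-0.002,0],[0.004,0,-0.002,0]]'
```

```text
time_s: 14.98
ee_pos: [0.5543, 0.1264, 0.2542]
tool_rot: [3.061, 0.693, -0.028]
force: [-12.0, -4.9, -1.3]
width: 0.0001
grasp_force: 6.2
```

```bash
python3 -m handwheel '[[0.003,0,-0.001,0],[0.004,0,-0.002,0],[0.004,0,-0.002,0]]'
python3 -m handwheel '[[-0.02,0,0.005,0],[-0.06,0,0.0,0],[-0.06,0,-0.06,0],[-0.04,0,-0.12,0],[-0.04,0,-0.12,0],[-0.04,0,-0.12,0]]'
python3 - <<'E'
from h import *
w=wrist();s=get_image('scene');p=[.6395,.1665,.445]
im=w['img'].copy()
c=lambda L:place(bay(np.array([[-.038-.032+L,y,.008] for y in(-.03,.03)])),*p)
t=lambda L:place(bay(np.array([[-.114+L,y,.034] for y in(-.02,.02)])),*p)
for L in(.032,):
  for f in(c,t): cv2.polylines(im,[proj(w,f(L)).round().astype(np.int32)],False,(255,0,0))
im=np.hstack([cv2.resize(im[20:340,120:400],(490,560),interpolation=cv2.INTER_NEAREST),cv2.copyMakeBorder(cv2.resize(s['img'][120:220,250:350],(300,300)),0,260,0,0,cv2.BORDER_CONSTANT)])
cv2.imwrite('pics/w7.png',im[:,:,::-1])
E
```

```text
time_s: 15.35
ee_pos: [0.5558, 0.127, 0.2544]
tool_rot: [3.06, 0.692, -0.042]
force: [-14.3, -6.3, -5.1]
width: 0.0002
grasp_force: 7.8
time_s: 16.1
ee_pos: [0.5268, 0.1134, 0.3794]
tool_rot: [-3.063, -0.695, -0.006]
force: [0.5, -0.2, -0.4]
width: 0.0001
grasp_force: 0.0
```

View pics/w7.png

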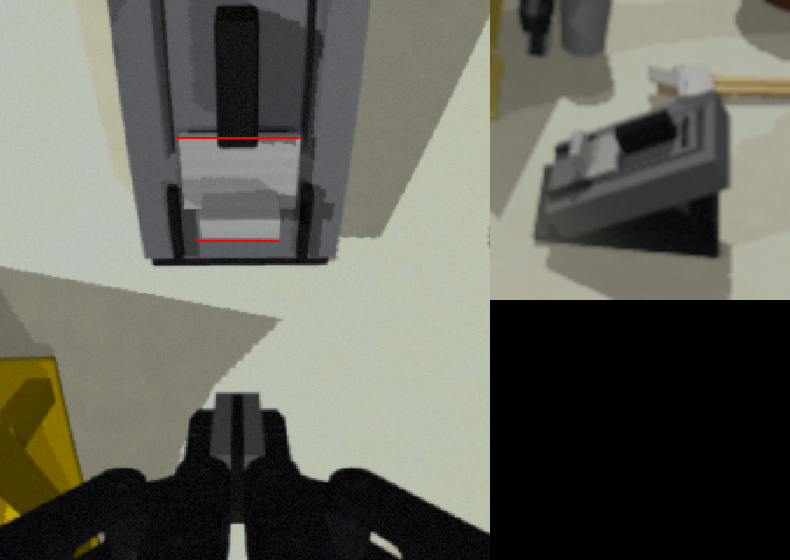

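The latch plate's upper edge (crop row 137) and the tab's low edge (row 240) lie on the lines predicted for fully closed. The pack is covered at its end and the robot touches nothing, so I'm handing in.

```bash
python3 -c "
from bench import *
print(close_job())"
```

```text
the job is handed in; nothing more can be done
None
```

The short pack is pressed flush into the dock's bay, the latch is slid fully closed over its end, the gripper is clear of everything, and the job was handed in at about 16 s; the hand-in call gave no verdict.

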